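Stand a spindle cartridge up in its bench stand and close the gate

TASK

The spindle cartridge is lying on the bench in front of its stand. Without lifting its nose off the bench, butt the nose against the heel of the stand while it still lies, then raise the shank end until the cartridge stands upright in the yoke, and swing the gate fully closed in front of it. Do not let it drop or fall over, and leave the other things on the bench where they are.

Things in the scene. Friction and masses are not known exactly. Their poses are not given: they have to be found in the camera images.
- spindle_cartridge: Turned steel spindle cartridge, 234 mm long, 0.6 kg, lying on its collar and shank end. Origin: centre of the nose face (34 mm above the bench when lying); z runs along the axis from nose to shank end. Distance from nose / diameter, mm: nose 0 / 27, 3-23 / 32; collar 27-43 / 60; body 43-96 / 42; then the shank. Centre of mass at 73. Upright it stands on its nose, but tips over beyond 4 degrees.
- shank (a point): On the cartridge's axis 196 mm from the nose; 11 mm above the bench when lying, as the axis slopes 7 degrees down to the shank end. Shank, distance from nose / diameter, mm: 96-147 / 20, 147-170 / 23, 192 / 21, tapering to 12 at 234. Gripped lightly here (20 N) it turns between the pads as it is lifted, about the edge of the pads that is nearer the nose.
- spindle_stand: Grey cast stand screwed to the bench. Origin: on the bench top where the upright spindle's axis belongs, z up, open mouth to -x, all fixed parts under 140 mm high. The nose stands on the bare bench between two cheeks (66 mm apart inside, 30 high, from the heel to x=-22, flared at the front) with the collar touching the heel.
- heel (a point): Point on the face of the stand's heel, an upright wall that stops the nose: 30 mm from the stand's origin along its +x, 30 mm up. The wall is 58 mm high and 104 wide, its face looks to the stand's -x.
- yoke (a point): Middle of the yoke that holds the shank upright, 122 mm above the stand's origin (z 114 to 130): a slot along the stand's x, 24 mm wide, flared to about 32 at the mouth (x=-13), with a rear pad at x=+11.5; arms out to 29 mm either side.
- gate (a joint): Angle of the stand's gate, rad: 0 = closed across the yoke's mouth (end stop), larger = swung out, end stop 2.7; starts open, 1.9 to 2.5. Steel bar 10 mm thick, 14 high (z 115-129), 78 long on an upright hinge pin, stiff (0.08 N m), stays where left. At angle a the bar points from the pin along (-sin a, cos a) in the stand's x, y.
- gate_knob (a point): Middle of the dark knurled knob standing up on the gate's bar, 70 mm from the hinge pin: 16 mm diameter, z 129 to 153 mm, this point at 141 mm.
- gate_hinge (a point): Axis of the gate's hinge pin at the bar's mid height: at (-20, -31, 122) mm in the stand's frame.
- setting_block: bystander: grey steel block 34 x 50 x 24 mm; origin at the centre of its underside
- step_pulley: bystander: white stepped belt pulley lying flat, 103 mm across, 30 mm high; origin at the centre of its underside
- oil_tin: bystander: small oil bottle with a red spout, 178 mm tall; origin at the centre of its underside
- tee_key: bystander: small black T-shaped key lying flat, 41 x 66 x 9 mm; origin under its middle
- collet_1: bystander: pale spring collet lying down, 36 mm long, 18 mm across; origin under its middle
- marker_pen: bystander: blue and black marker pen lying down, 124 mm long; origin under its middle

How it is judged:
On the way, in this order (a step that is already met when the one before it is completed fails the run):
1. the cartridge, still lying (shank end raised less than about 25 degrees), has its nose against the heel, between the cheeks (angle between spindle_cartridge's own z axis and vertical above 1.1 rad and x of spindle_cartridge in the frame of spindle_stand between 0.016 and 0.04 m and y of spindle_cartridge in the frame of spindle_stand between -0.015 and 0.015 m), for 0.1 s.
2. the shank end is about half way up while the nose stays down at the heel (angle between spindle_cartridge's own z axis and vertical between 0.55 and 1 rad and height (world z) of spindle_cartridge below 0.045 m and x of spindle_cartridge in the frame of spindle_stand between 0 and 0.04 m and y of spindle_cartridge in the frame of spindle_stand between -0.015 and 0.015 m), for 0.1 s.
3. the cartridge stands upright on its nose in the yoke (angle between spindle_cartridge's own z axis and vertical below 0.06 rad and horizontal distance between spindle_cartridge and spindle_stand below 0.008 m and height (world z) of spindle_cartridge below 0.006 m), for 0.2 s.
At the end, for the whole second after the job is handed in: the gate is within 0.08 rad of closed, and the cartridge stands still on its nose in the yoke: within 0.06 rad of vertical, the nose on the bench (below 6 mm) and within 8 mm of the stand's spindle axis (all of step 3 and value of joint gate below 0.08 rad and linear speed of spindle_cartridge below 0.02 m/s); the robot touches nothing.
It fails at once if the cartridge's nose is lifted off the bench (nose centre over 50 mm high, 34 mm when lying) (height (world z) of spindle_cartridge above 0.05 m).
It fails at once if the cartridge drops or falls over (turns faster than 4 rad/s) (angular speed of spindle_cartridge above 4 rad/s).
It fails at once if a bystander is moved more than 30 mm (distance of any of setting_block, step_pulley, oil_tin, tee_key, collet_1, marker_pen from where it was at the start of the episode above 0.03 m).
It also fails if it takes over 69 s, if anything falls off the work surface, if the arm or the gripper's body presses on something with over 40 N, if the wrist force passes 120 N, or if a joint passes its speed limit or range.

ROBOT

A 7-joint arm with a two-finger parallel gripper is mounted at the origin on a cart in front of the work surface, level with it; the furniture and walls round the work are solid. World frame = base frame: x ahead of the robot, y to its left, z up, the work surface at z = 0. Lengths are in m, angles in rad, forces in N, time in s.
With the tool pointing down it reaches from about 0.4 to 0.85 m from the base axis. Payload 4.5 kg.
Tool frame: the origin (TCP) lies at the very end of the fingers, on their centre line; the grasp point (between the pads) lies 19 mm behind it; z points along the fingers, y is the line along which they close (so a half turn about z gives the same grasp; the last joint's range is limited). The gripper opens to 88 mm and grips with 3 to 60 N. Pads are 18 mm wide; open, the fingers measure 123 mm over their backs; the gripper's body (75 mm by 187 mm) begins 45 mm behind the grasp point.
Start: joints at [1.218, 0.689, -0.195, 1.565, 0.157, 0.902, -0.215], TCP at [0.236, -0.579, 0.239] pointing down, gripper open.
Joint ranges: [-3.01, 3.01], [-0.46, 2.08], [-1.47, 1.51], [0.13, 2.56], [-1, 4.14], [0.04, 2.09], [-2.66, 2.66]. Speed limits (rad/s): [2.57, 2.57, 3.14, 3.14, 3.14, 3.14, 3.14].

INTERFACE

Orientations are given as a unit quaternion [x, y, z, w].
In Python, from plant import r, optics gives the robot as it stands.
- The arm moves only by the tool servo_tool, never from a script. Its arguments are lists of equal length, an entry for each row: "translation": the shift along the tool's x, y, z in m, a list of three; "turn": the turn, a rotation vector about the tool's x, y, z in rad, a list of three. In form: {"translation": [[dx, dy, dz], ...], "turn": [[rx, ry, rz], ...]}. A call has 1 to 10 rows; each row shifts and turns the commanded pose from where the row before left it, along the tool's axes as they then stand; what a row does not reach is not made up. A row lasts 1/8 s, in which the tool goes at most 62.5 mm and 10.7 degrees, less where a joint would pass 70% of its speed; a pose out of reach is approached as far as the arm can. A call is refused whole if a number of a shift passes 0.0625 or a number of a turn 0.188, either way. A call with a gripper value outside its range is refused whole. "grip" is the opening, from 0 (shut) to 1 (fully open), set as the call begins (left out, the last holds). The fingers move at their own pace and stop on an object; "grip_force" is the grip in N (left out, the last holds). Time passes only in rows, so rows that do not move let the fingers close. It gives the time, the measured TCP pose, the force, the opening and the grip force at its end, in the units of the state.
- r.get_state(): the state, without advancing time (a new reading comes with each control period).
- optics.snapshot(name): name is "scene" or "side" or "wrist"; returns a dict with "img" (400x640x3 uint8, red, green, blue), "z_map" (400x640 float32, m along the optical axis (not along the pixel's ray), 0 where there is no reading), "mtx" (3x3 intrinsics, pixels), "R" (3x3) and "t" (3): a world point X has camera coordinates R X + t. Camera axes: x right, y down, z forward; pixel columns grow to the right and rows downward; lengths in m; the calibration is good to about 2 mm. A picture is of the moment at which its call begins.
- r.finish_job(): hands the job in; it is judged then, once.
The state is a dict: "clock": time; "q": joint angles; "qd": joint speeds; "joint_torque": joint torques, N m; "tool_pos": TCP position; "eef_rot": TCP orientation; "contact_force": force on the tool from outside, world axes, zero at the start; "moment": the same for the moment, N m; "opening": opening from 0.0 (shut) to 1.0 (fully open); "finger_force": force on a finger pad.
Only numpy, scipy, OpenCV 4.12 (cv2) and the standard library are available. Lean on these libraries where they do the work, as an engineer would, in place of code of your own. Each camera call takes 0.05 s, during which the arm holds its last target. There are 200 camera calls.

## Working session

There is one attempt and no reset: what is moved stays moved. The work goes in short steps, Python scripts to look and compute and a tool call to move; the robot and the scene stay as the last step left them, time stands still between calls to the robot, and variables do not carry over. Pictures are saved under pics/ and viewed, at most 10 in all, crops included, and the job is handed in when it is done.

Besides the shell and the picture viewer there is one more tool, called after "Emit:" as name(argument=value, ...) on one line, values as JSON. servo_tool: Moves the arm, as the interface text tells. Its arguments: {"type":"object","properties":{"translation":{"type":"array"},"turn":{"type":"array"},"grip":{"type":"number"},"grip_force":{"type":"number"}},"required":["translation","turn"]}

```bash
mkdir -p pics; ls; python3 - <<'E'
from plant import r, optics
import cv2,numpy as np
print(r.get_state())
for n in ["scene","side"]:
    s=optics.snapshot(n); np.savez(f"{n}0.npz",**s)
    cv2.imwrite(f"pics/{n}0.png",s["img"][:,:,::-1]); print(n,s["mtx"],s["R"],s["t"],-s["R"].T@s["t"])
E
```

```text
pics
{'clock': 0.0, 'q': array([ 1.21779846,  0.68998789, -0.19451865,  1.56633512,  0.15731221,
        0.90253251, -0.21508808]), 'qd': array([-4.48355582e-05,  4.32880937e-04, -2.15643914e-04, -9.84660682e-04,
        1.37728919e-03, -6.29270775e-04, -7.35706024e-05]), 'joint_torque': array([ 3.96849364e-04, -5.27560437e+01, -1.26677223e+00, -1.53428900e+01,
       -5.26194088e-02,  6.58022487e-03,  1.73735693e-04]), 'tool_pos': array([ 0.23547523, -0.57825278,  0.23791011]), 'eef_rot': array([ 9.81345988e-01,  1.92247699e-01, -2.50897048e-04, -9.00282143e-04]), 'contact_force': array([0.58137367, 0.0358976 , 0.55716255]), 'moment': array([-0.00684669, -0.00817654,  0.04115863]), 'finger_force': 0.0, 'opening': 0.9994135797192202}
scene [[402.35202024   0.         313.01586603]
 [  0.         402.35202024 198.52904211]
 [  0.           0.           1.        ]] [[-0.6393159  -0.76856869 -0.02402788]
 [-0.32258544  0.29643833 -0.89892322]
 [ 0.69800703 -0.56694486 -0.43744681]] [0.30446535 0.33875912 0.48127217] [-0.03200306  0.40643613  0.52236507]
side [[515.20370389   0.         316.39272844]
 [  0.         515.20370389 192.50635871]
 [  0.           0.           1.        ]] [[-0.84310664 -0.53744625  0.01796435]
 [-0.26134089  0.38031884 -0.88716319]
 [ 0.46997035 -0.752668   -0.46110602]] [0.46751166 0.28934462 0.94953225] [0.02352777 0.85590172 0.68613239]
```

View pics/scene0.png

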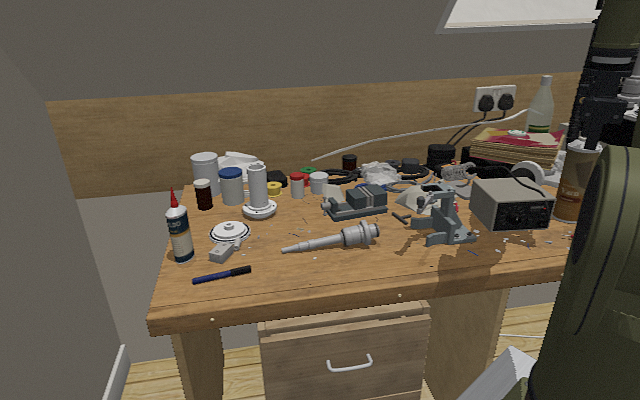

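View pics/side0.png

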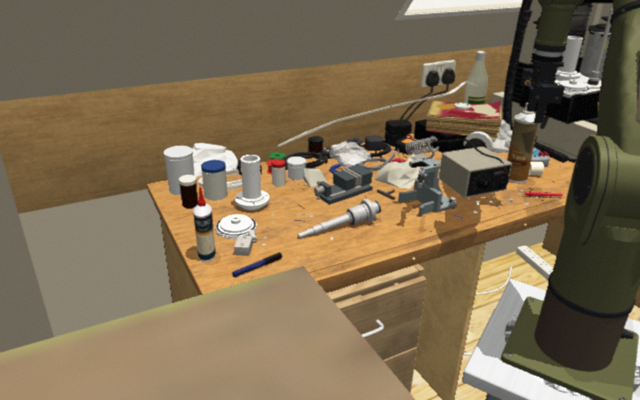

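The cartridge lies with its shank tip at about (283,250) and its nose at about (378,232) in the scene view, with the stand at (440,220). In the side view the shank tip is at (300,235), the nose at (378,208) and the stand at (430,190). Next I'll enlarge that area.

```bash
cat > h.py <<'E'
import numpy as np
def world(s,u,v,z=None):
    K,R,t=s["mtx"],s["R"],s["t"]
    u,v=np.broadcast_arrays(np.asarray(u,float),np.asarray(v,float))
    d=np.stack([(u-K[0,2])/K[0,0],(v-K[1,2])/K[1,1],np.ones_like(u)],-1)@R
    c=-R.T@t
    k=(z-c[2])/d[...,2] if z is not None else s["z_map"][v.astype(int),u.astype(int)]
    return c+d*np.asarray(k)[...,None]
def pix(s,X):
    p=(s["R"]@np.asarray(X,float).T).T+s["t"]; p=p@s["mtx"].T
    return p[...,:2]/p[...,2:]
def tri(s1,p1,s2,p2):
    A=[];b=[]
    for s,p in((s1,p1),(s2,p2)):
        c=-s["R"].T@s["t"]; d=world(s,p[0],p[1],0)-c; d/=np.linalg.norm(d)
        P=np.eye(3)-np.outer(d,d); A.append(P); b.append(P@c)
    return np.linalg.solve(sum(A),sum(b))
E
python3 - <<'E'
import numpy as np,cv2
from h import *
a=np.load("scene0.npz");b=np.load("side0.npz")
c1=cv2.resize(a["img"][170:265,275:475],None,fx=4,fy=3.1,interpolation=cv2.INTER_CUBIC)
c1=cv2.resize(a["img"][175:265,275:475],(800,360)[:2],interpolation=cv2.INTER_CUBIC)
cv2.imwrite("pics/c1.png",c1[:,:,::-1])
c2=cv2.resize(b["img"][150:245,290:465],(700,380),interpolation=cv2.INTER_CUBIC)
cv2.imwrite("pics/c2.png",c2[:,:,::-1])
for s in(a,b):
    print(world(s,[375,440],[232,235]), s["z_map"][232,375])
E
```

```text
[[ 0.50535411 -0.21349655  0.03826109]
 [ 0.40934727 -0.33322337  0.0247661 ]] 0.93831646
[[ 0.48308369 -0.16263472  0.00195721]
 [ 0.34150127 -0.24248703  0.00149117]] 1.2980747
```

View pics/c1.png

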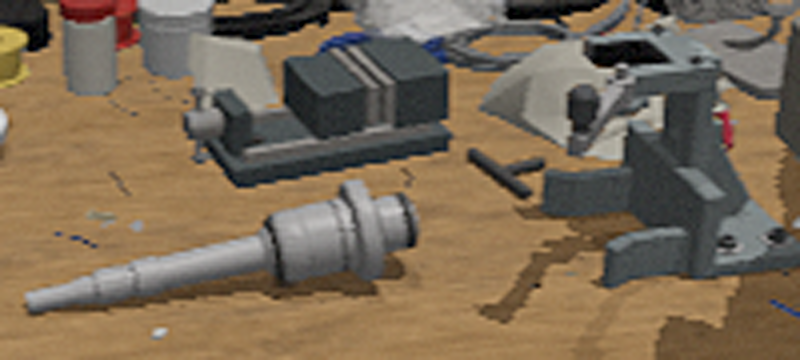

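View pics/c2.png

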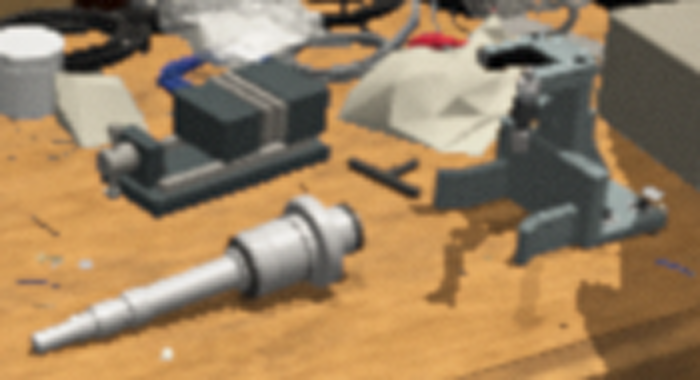

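In the crops, the stand's mouth faces the cartridge, and the heel wall is at about (680,200) in c1. The gate is swung out with its dark knob at about (580,105). The tee key sits just behind the far cheek at (505,170). Next I'll build a metric height map from depth.

```bash
python3 - <<'E'
import numpy as np,cv2
from h import *
vv,uu=np.mgrid[0:400,0:640]
x0,y0,S=0.30,-0.50,1500  # image: col = (y0max - y), row=(xmax-x)
top=np.zeros((600,700,3),np.uint8)
for ch,n in((1,"scene0"),(2,"side0")):
    s=np.load(n+".npz"); P=world(s,uu,vv); P=P[(s["z_map"]>0)].reshape(-1,3)
    m=(P[:,0]>.3)&(P[:,0]<.7)&(P[:,1]>-.5)&(P[:,1]<-.04)&(P[:,2]>.006)&(P[:,2]<.17); P=P[m]; P=P[np.argsort(P[:,2])]
    np.save(n+"_pc.npy",P)
    b=world(s,uu,vv)[220:260,330:350]; print(n,len(P),np.median(b[...,2]))
    for p in P:
        c=int((-.04-p[1])*S); rr=int((.7-p[0])*S)
        top[rr:rr+2,c:c+2,ch]=60+int(p[2]/.17*195)
cv2.imwrite("pics/top.png",top)
E
```

```text
scene0 6840 0.000497437877813478
side0 5740 0.0013228134506850786
```

View pics/top.png

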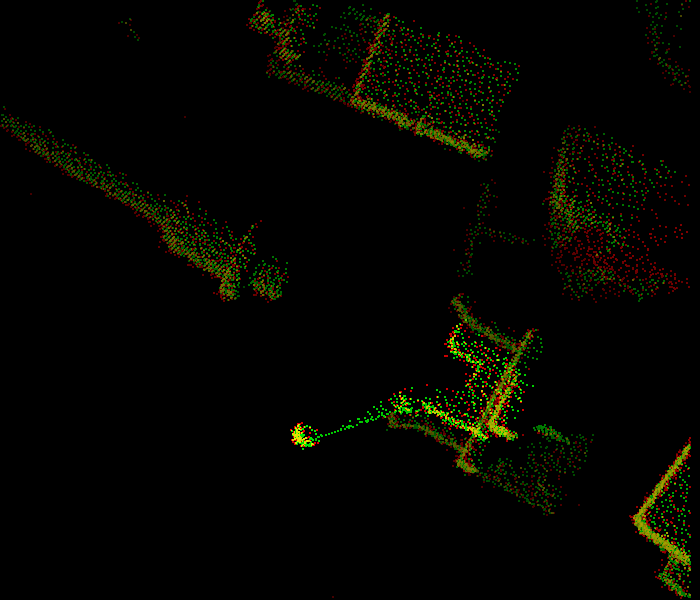

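The map shows the cartridge lying from (0,115) to (285,280). The heel wall face runs from (530,330) to (462,465), the yoke is around (470,400), and the gate bar runs from the hinge at about (400,405) to the knob at (303,435). Next I'll fit these.

```bash
cat > fit.py <<'E'
import numpy as np
from scipy.optimize import least_squares
prof_d=[0,3,23,27,27.01,43,43.01,96,96.01,147,147.01,170,192,234]
prof_r=np.array([27,32,32,32,60,60,42,42,20,20,23,23,21,12])/2
def cyl(P,n0,yaw0,rep=True):
    def f(p):
        n=p[:3];c=np.cos(p[4]);a=np.array([c*np.cos(p[3]),c*np.sin(p[3]),np.sin(p[4])])
        q=P-n;t=q@a;rad=np.linalg.norm(q-t[:,None]*a,axis=1)
        d=rad-np.interp(t*1000,prof_d,prof_r)/1000
        return np.where(t<0,d+3*t,np.where(t>.234,d+(t-.234)*3,d))
    s=least_squares(f,[*n0,yaw0,-.122],loss="soft_l1",f_scale=.0015)
    return s.x,np.median(abs(f(s.x)))
E
python3 - <<'E'
import numpy as np
from h import *; from fit import *
import cv2
A=np.load("scene0_pc.npy");B=np.load("side0_pc.npy")
def sel(P,c0,c1,r0,r1,z0,z1):
    c=(-.04-P[:,1])*1500;r=(.7-P[:,0])*1500
    return P[(c>c0)&(c<c1)&(r>r0)&(r<r1)&(P[:,2]>z0)&(P[:,2]<z1)]
for nm,P in(("scene",A),("side",B),("both",np.vstack([A,B]))):
    Q=np.vstack([sel(P,-5,235,90,300,.004,.08),sel(P,225,295,190,305,.004,.08)])
    x,m=cyl(Q,[.51,-.22,.034],np.arctan2(.14,.11)); print(nm,"cart nose",x[:3].round(4),"yaw,pitch deg",np.degrees(x[3:]).round(2),m)
    W=sel(P,455,540,325,475,.034,.056)
    # line fit, front-facing points: project along approx stand x, robust
    l=cv2.fitLine(W[:,:2].astype(np.float32),cv2.DIST_WELSCH,0,1e-4,1e-4).ravel()
    print("wall dir deg",np.degrees(np.arctan2(l[1],l[0])),"pt",l[2:],len(W))
    K=sel(P,285,325,415,455,.131,.16)
    o=least_squares(lambda p:np.hypot(*(K[:,:2]-p).T)-.008,K[:,:2].mean(0)).x; print("knob",o,K[:,2].max(),len(K))
E
```

```text
scene cart nose [ 0.5111 -0.2385  0.0348] yaw,pitch deg [59.72 -7.17] 0.0010215973774450188
wall dir deg -26.185314 pt [ 0.43122262 -0.36819932] 246
knob [ 0.41186506 -0.24525669] 0.1535893256114806 82
side cart nose [ 0.5093 -0.2383  0.0367] yaw,pitch deg [59.74 -7.43] 0.00144451059200627
wall dir deg -27.50131 pt [ 0.4268824  -0.36460018] 205
knob [ 0.41166186 -0.2448221 ] 0.1552114369938492 64
both cart nose [ 0.5105 -0.2387  0.0358] yaw,pitch deg [59.85 -7.4 ] 0.0012841802354084282
wall dir deg -28.332077 pt [ 0.44444555 -0.3749524 ] 451
knob [ 0.41182547 -0.24505901] 0.1552114369938492 146
```

```bash
python3 - <<'E'
import numpy as np
A=np.load("scene0_pc.npy");B=np.load("side0_pc.npy")
yaw=np.radians(-117);ex=np.array([np.cos(yaw),np.sin(yaw)]);ey=np.array([-ex[1],ex[0]])
O=np.array([.4445,-.340])
for nm,P in(("scene",A),("side",B)):
    L=np.c_[(P[:,:2]-O)@ex,(P[:,:2]-O)@ey,P[:,2]]
    L=L[(abs(L[:,0])<.1)&(abs(L[:,1])<.08)]*1000
    z=L[:,2]
    w=L[(z>33)&(z<54)&(abs(L[:,1])<56)&(L[:,0]>-5)&(L[:,0]<50)]
    print(nm,"wall z33-54: y:x(10th,50)")
    for y in range(-56,56,8):
        q=w[(w[:,1]>=y)&(w[:,1]<y+8)]
        if len(q)>2: print(y+4,len(q),np.percentile(q[:,0],[10,50]).round(1),end=" | ")
    print("\nwall y ext",np.percentile(w[:,1],[0,1,99,100]).round(1))
    c=L[(z>24)&(z<33)&(L[:,0]<15)&(L[:,0]>-30)]
    for x in range(-30,15,6):
        q=c[(c[:,0]>=x)&(c[:,0]<x+6)]
        a=q[q[:,1]<0,1];b=q[q[:,1]>0,1]
        print(x+3,[ (v.min().round(1),v.max().round(1)) for v in(a,b) if len(v)],end=" | ")
    print("\nyoke")
    c=L[(z>128)&(z<140)&(L[:,0]>-30)&(L[:,0]<40)]
    for x in range(-28,40,4):
        q=np.sort(c[(c[:,0]>=x)&(c[:,0]<x+4),1]).round(0)
        print(x+2,q)
E
```

```text
scene wall z33-54: y:x(10th,50)
-44 49 [28.7 33.9] | -36 13 [27.9 28.6] | -28 12 [28.3 28.9] | -20 19 [28.4 29.3] | -12 12 [29.2 30.6] | -4 15 [28.7 29.9] | 4 11 [28.9 29.9] | 12 15 [29.1 30.8] | 20 15 [28.8 30.7] | 28 10 [29.3 31.3] | 36 14 [29.9 31.5] | 44 14 [30.6 31.4] | 52 13 [30.7 31.5] | 
wall y ext [-47.7 -46.8  54.3  55.9]
-27 [(np.float64(-39.1), np.float64(-39.1))] | -21 [(np.float64(-43.2), np.float64(-32.9)), (np.float64(48.8), np.float64(55.4))] | -15 [(np.float64(-38.7), np.float64(-28.0)), (np.float64(45.0), np.float64(56.6))] | -9 [(np.float64(-36.6), np.float64(-28.1)), (np.float64(41.1), np.float64(47.1))] | -3 [(np.float64(-37.4), np.float64(-27.8)), (np.float64(37.4), np.float64(46.0))] | 3 [(np.float64(-34.5), np.float64(-29.5)), (np.float64(40.4), np.float64(44.8))] | 9 [(np.float64(-36.3), np.float64(-25.7)), (np.float64(39.5), np.float64(49.6))] | 15 [(np.float64(-35.5), np.float64(-29.1)), (np.float64(39.3), np.float64(46.5))] | 
yoke
-26 [-35. -30. -30. -29. -27. -25. -24. -23. -23. -21.]
-22 [-30. -29. -26. -26. -25. -25. -23. -23. -21. -21. -14.]
-18 [-30
[... 2365 characters left out ...]
0.  25.  25.  32.]
6 [-26. -22. -20. -19. -15. -14. -14.  -9.  -4.  29.  30.  31.  38.]
10 [-21. -16. -12.  -6.  -2.   4.   6.   6.  13.  17.  18.  22.  29.  32.]
14 [-27. -14.  -6.   5.   7.  13.  16.  25.  27.  27.  27.  31.  35.]
18 [-23. -20. -19. -15. -14. -10.  -9.  -7.  -5.   0.   3.  12.  19.  19.
  24.  26.  31.  35.]
22 [-22. -22. -18. -14.  -8.  -0.   3.   4.   5.   5.   8.   9.  12.  16.
  16.  20.  21.  25.  29.]
26 [-24. -22. -21. -20. -19. -18. -17. -13.  -8.  -6.   0.  11.  15.  28.
  29.  31.]
30 [-23. -21. -20.  -9.  -3.   8.   9.  11.  19.  23.  25.  26.  29.]
34 [-22. -21.  -5.   4.   6.   7.  13.  16.  19.  25.  27.]
38 [-17.  -6.  -1.   5.   6.   7.  11.  14.  19.  22.]
```

Emit:
servo_tool(translation=[[0.03,-0.018,0],[0.049,-0.03,0],[0.049,-0.03,0],[0.049,-0.03,0],[0.049,-0.03,0],[0.049,-0.03,0],[0.049,-0.03,0],[0.049,-0.03,0],[0.049,-0.03,0],[0.049,-0.03,0]], turn=[[0,0,0],[0,0,0],[0,0,0],[0,0,0],[0,0,0],[0,0,0],[0,0,0],[0,0,0],[0,0,0],[0,0,0]], grip=0.55, grip_force=20)

```text
clock: 1.35
tool_pos: [0.564, -0.1329, 0.2384]
eef_rot: [0.981, 0.192, -0.0, 0.0]
contact_force: [1.3, -0.8, 0.7]
opening: 0.548
finger_force: 0.0
```

Emit:
servo_tool(translation=[[0.046,-0.028,0],[0.02,-0.013,0],[0,0,0.02],[0,0,0.02],[0,0,0.02],[0,0,0.02],[0,0,0],[0,0,0]], turn=[[0,0,0],[0,0,-0.131],[0,0,-0.131],[0,0,-0.131],[0,0,-0.131],[0,0,-0.131],[0,0,0],[0,0,0]])

```text
clock: 2.35
tool_pos: [0.6093, -0.0716, 0.1592]
eef_rot: [0.868, 0.497, 0.0, 0.0]
contact_force: [0.7, 0.5, 0.0]
opening: 0.547
finger_force: 0.0
```

```bash
python3 - <<'E'
from plant import r, optics
import cv2,numpy as np
from h import *; from fit import *
s=optics.snapshot("wrist"); np.savez("w1.npz",**s)
vv,uu=np.mgrid[0:400,0:640]
P=world(s,uu,vv)[s["z_map"]>0]; 
print(P.min(0),P.max(0))
n=np.array([.5105,-.2387]);a=np.array([.503,.864]);q=P[:,:2]-n;t=q@a;d=q@[-a[1],a[0]]
m=(P[:,2]>.005)&(P[:,2]<.08)&(abs(d)<.04)&(t>-.01)&(t<.24);Q=P[m];print(len(Q))
if len(Q)>200:
    x,e=cyl(Q[::max(1,len(Q)//4000)],[.5105,-.2387,.035],np.radians(59.8));print(x[:3],np.degrees(x[3:]),e)
im=s["img"].copy()
for X in [[.5105,-.2387,.035],[.6083,-.0706,.0105]]:
    p=pix(s,np.array(X));print(p)
    cv2.circle(im,tuple(int(v) for v in p),4,(255,0,0),1)
cv2.imwrite("pics/w1.png",im[:,:,::-1])
E
```

```text
[-0.76075509 -0.41767934 -0.75805117] [0.91073344 0.67958156 0.26113053]
5618
[ 0.50975678 -0.23804243  0.03638226] [59.75074217 -7.51353124] 0.0007588769475497898
[318.29540184 378.63160584]
[317.32337572 184.77391506]
```

View pics/w1.png

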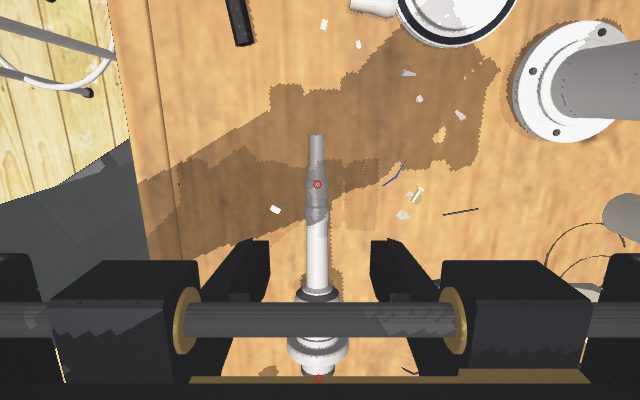

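The wrist view shows the shank at (317,184), centred between the fingers. The cylinder fit agrees with the earlier one. Descending to grip.

Emit:
servo_tool(translation=[[0,-0.0017,0.02],[0,0,0.025],[0,0,0.025],[0,0,0.025],[0,0,0.025],[0,0,0.02],[0,0,0.01],[0,0,0.006],[0,0,0],[0,0,0]], turn=[[0,0,0],[0,0,0],[0,0,0],[0,0,0],[0,0,0],[0,0,0],[0,0,0],[0,0,0],[0,0,0],[0,0,0]])

```text
clock: 3.65
tool_pos: [0.6081, -0.0708, 0.0034]
eef_rot: [0.867, 0.498, 0.001, 0.0]
contact_force: [-0.7, 0.4, -0.2]
opening: 0.551
finger_force: 0.0
```

Emit:
servo_tool(translation=[[0,0,0],[0,0,0],[0,0,0],[0,0,0],[0,0,0],[0,0,0],[0,0,0],[0,0,0]], turn=[[0,0,0],[0,0,0],[0,0,0],[0,0,0],[0,0,0],[0,0,0],[0,0,0],[0,0,0]], grip=0, grip_force=20)

```text
clock: 4.65
tool_pos: [0.6075, -0.0707, 0.0028]
eef_rot: [0.867, 0.498, -0.0, 0.0]
contact_force: [-1.2, 1.0, 2.4]
opening: 0.213
finger_force: 20.0
```

Emit:
servo_tool(translation=[[0,0,-0.003],[-0.012,-0.0006,0],[-0.016,-0.0006,0],[-0.016,-0.0006,0],[-0.016,-0.0006,0],[-0.016,-0.0006,0],[-0.016,-0.0006,0],[-0.016,-0.0006,0],[-0.014,-0.0008,0],[-0.006,0,0]], turn=[[0,0,0],[0,0,-0.004],[0,0,-0.004],[0,0,-0.004],[0,0,-0.004],[0,0,-0.004],[0,0,-0.004],[0,0,-0.005],[0,0,0],[0,0,0]])

```text
clock: 5.9
tool_pos: [0.5395, -0.1811, 0.0057]
eef_rot: [0.86, 0.51, -0.0, 0.0]
contact_force: [1.2, 3.3, -1.1]
opening: 0.216
finger_force: 20.0
```

```bash
cat > look.py <<'E'
from plant import r, optics
import numpy as np
from h import *; from fit import *
O=np.array([.449,-.342]);yw=np.radians(-118.6);ex=np.array([np.cos(yw),np.sin(yw)]);ey=np.array([-ex[1],ex[0]])
vv,uu=np.mgrid[0:400,0:640]
def cart(n0,tmin=0.09):
    """n0: guess nose; fits each view, points z>8mm near axis"""
    out=[]
    for nm in("scene","side"):
        s=optics.snapshot(nm);np.savez(nm+"_last.npz",**s)
        P=world(s,uu,vv)[s["z_map"]>0]
        a=-ex;q=P[:,:2]-n0[:2];t=q@a;d=q@ey
        m=(P[:,2]>.006)&(P[:,2]<.075)&(abs(d)<.028)&(t>.03)&(t<.17)
        Q=P[m]; x,e=cyl(Q,n0,yw+np.pi); n=x[:2]-O
        print(nm,len(Q),"nose stand mm",(n@ex*1000).round(1),(n@ey*1000).round(1),"z",x[2].round(4),"yawrel,pitch",np.degrees([x[3]-yw-np.pi,x[4]]).round(2),e.round(4))
E
python3 -c "
from look import *
print(r.get_state()['tool_pos'],r.get_state()['contact_force'])
cart(np.array([.4457,-.348,.034]))"
```

```text
[ 0.53947036 -0.18105162  0.00567852] [ 1.15870564  3.29422826 -1.05723739]
scene 728 nose stand mm 9.7 2.7 z 0.0342 yawrel,pitch [-0.14 -5.99] 0.0011
side 419 nose stand mm 7.2 3.7 z 0.0344 yawrel,pitch [ 0.4  -4.91] 0.0017
```

Emit:
servo_tool(translation=[[-0.004,-0.0008,0],[-0.004,-0.0008,0],[-0.004,-0.0008,0],[-0.003,0,0],[-0.003,0,0],[-0.002,0,0],[-0.001,0,0],[0,0,0]], turn=[[0,0,0],[0,0,0],[0,0,0],[0,0,0],[0,0,0],[0,0,0],[0,0,0],[0,0,0]])

```text
clock: 7.0
tool_pos: [0.5279, -0.1972, 0.0057]
eef_rot: [0.86, 0.51, -0.0, 0.0]
contact_force: [0.8, 1.4, -1.9]
opening: 0.216
finger_force: 20.0
```

Emit:
servo_tool(translation=[[-0.0015,0,0],[-0.0015,0,0],[-0.0015,0,0],[0,0,0],[0,0,0]], turn=[[0,0,0],[0,0,0],[0,0,0],[0,0,0],[0,0,0]])

```text
clock: 7.62
tool_pos: [0.5257, -0.2013, 0.0057]
eef_rot: [0.86, 0.51, -0.0, 0.0]
contact_force: [0.3, 2.1, -1.6]
opening: 0.213
finger_force: 20.0
```

```bash
python3 -c "
from look import *
print(r.get_state()['tool_pos'],r.get_state()['contact_force'])
cart(np.array([.4357,-.366,.034]))"
```

```text
[ 0.52566585 -0.20128698  0.00568541] [ 0.33515442  2.08266432 -1.6463185 ]
scene 681 nose stand mm 37.2 -0.2 z 0.0354 yawrel,pitch [-0.48 -6.48] 0.0011
side 396 nose stand mm 27.7 2.2 z 0.0334 yawrel,pitch [ 0.79 -4.41] 0.002
```

Emit:
servo_tool(translation=[[-0.0015,0,0],[-0.0015,0,0],[0,0,0]], turn=[[0,0,0],[0,0,0],[0,0,0]])

```text
clock: 8.1
tool_pos: [0.5255, -0.2021, 0.0058]
eef_rot: [0.86, 0.511, 0.001, -0.0]
contact_force: [1.2, 5.1, -1.9]
opening: 0.219
finger_force: 20.1
```

```bash
python3 - <<'E'
from plant import r, optics
import cv2,numpy as np
s=optics.snapshot("scene");b=optics.snapshot("side")
c=cv2.resize(s["img"][180:260,340:480],(700,400),interpolation=cv2.INTER_CUBIC)
cv2.imwrite("pics/c3.png",c[:,:,::-1]);print(r.get_state()["tool_pos"],r.get_state()["contact_force"])
E
```

```text
[ 0.52550583 -0.20211654  0.00580357] [ 2.33983285  5.3003118  -1.37178049]
```

View pics/c3.png

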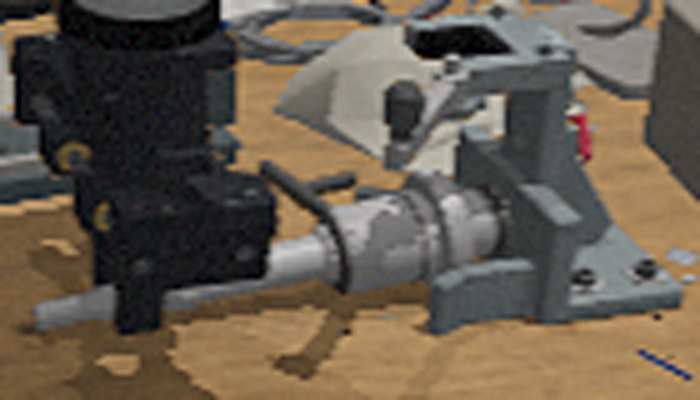

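The nose at (500,215) in the crop is butted against the heel between the cheeks, and the force rose to about 5.5 N with the tool stalled. Next I'll work out the raising arc.

```bash
python3 - <<'E'
import numpy as np
pts=np.array([(13.5,0),(16,3),(30,27),(30,43)]);tp=180
def G(f):
    s,c=np.sin(f),np.cos(f)
    xn=30-max(r*abs(s)-t*c for r,t in pts[:3]); zn=max(r*c-t*s for r,t in pts)
    return np.array([xn-tp*c,zn+tp*s,xn,zn])
f=np.radians(np.r_[-6:91:4]);T=np.array([G(a) for a in f])
for a,b,d in zip(np.degrees(f),T,np.diff(T,axis=0,prepend=T[:1])): print(a.round(),b.round(1),"tool dx,dz",-d[0].round(1),-d[1].round(1))
E
```

```text
-6.0 [-150.4   15.5   28.6   34.3] tool dx,dz -0.0 -0.0
-2.0 [-150.4   25.2   29.5   31.5] tool dx,dz -0.1 -9.7
2.0 [-150.4   35.3   29.5   29. ] tool dx,dz -0.0 -10.1
6.0 [-150.4   45.8   28.6   27. ] tool dx,dz 0.1 -10.5
10.0 [-149.6   56.1   27.7   24.9] tool dx,dz -0.8 -10.3
14.0 [-147.9   66.1   26.7   22.6] tool dx,dz -1.7 -10.0
18.0 [-145.4   75.8   25.8   20.2] tool dx,dz -2.6 -9.7
22.0 [-142.    85.1   24.9   17.7] tool dx,dz -3.4 -9.3
26.0 [-137.7   94.    24.1   15.1] tool dx,dz -4.2 -8.9
30.0 [-132.6  102.5   23.2   12.5] tool dx,dz -5.1 -8.4
34.0 [-126.8  112.2   22.5   11.6] tool dx,dz -5.9 -9.8
38.0 [-120.2  121.6   21.7   10.8] tool dx,dz -6.6 -9.3
42.0 [-112.8  130.5   21.    10. ] tool dx,dz -7.4 -8.9
46.0 [-104.7  138.9   20.3    9.4] tool dx,dz -8.0 -8.4
50.0 [-96.  146.6  19.7   8.7] tool dx,dz -8.7 -7.7
54.0 [-87.  153.6  18.8   7.9] tool dx,dz -9.1 -7.0
58.0 [-77.4 159.8  18.    7.2] tool dx,dz -9.6 -6.2
62.0 [-68.3 165.3  16.2   6.3] tool dx,dz -9.0 -5.5
66.0 [-59.6 169.9  13.6   5.5] tool dx,dz -8.7 -4.7
70.0 [-50.5 173.8  11.    4.6] tool dx,dz -9.1 -3.8
74.0 [-41.  176.7   8.6   3.7] tool dx,dz -9.5 -3.0
78.0 [-31.2 178.9   6.3   2.8] tool dx,dz -9.9 -2.1
82.0 [-21.  180.1   4.    1.9] tool dx,dz -10.2 -1.3
86.0 [-10.6 180.5   2.    0.9] tool dx,dz -10.4 -0.4
90.0 [ -0. 180.   0.   0.] tool dx,dz -10.6 0.5
```

Emit:
servo_tool(translation=[[0,0,-0.0048],[0,0,-0.0049],[0,0,-0.005],[0,0,-0.0051],[0,0,-0.0052],[0,0,-0.0053],[-0.0003,0,-0.0052],[-0.0005,0,-0.0051],[-0.0008,0,-0.005],[-0.0009,0,-0.005]], turn=[[0,0,0],[0,0,0],[0,0,0],[0,0,0],[0,0,0],[0,0,0],[0,0,0],[0,0,0],[0,0,0],[0,0,0]])

```text
clock: 9.45
tool_pos: [0.5244, -0.2041, 0.0566]
eef_rot: [0.86, 0.511, 0.001, -0.0]
contact_force: [2.9, 5.8, -2.1]
opening: 0.219
finger_force: 20.2
```

Emit:
servo_tool(translation=[[-0.0012,0,-0.0049],[-0.0014,0,-0.0048],[-0.0016,0,-0.0047],[-0.0018,0,-0.0046],[-0.002,0,-0.0045],[-0.0022,0,-0.0044],[-0.0025,0,-0.0042],[-0.0026,0,-0.0042],[-0.0029,0,-0.0049],[-0.003,0,-0.0049]], turn=[[0,0,0],[0,0,0],[0,0,0],[0,0,0],[0,0,0],[0,0,0],[0,0,0],[0,0,0],[0,0,0],[0,0,0]])

```text
clock: 10.7
tool_pos: [0.5197, -0.2164, 0.1043]
eef_rot: [0.858, 0.513, 0.008, -0.001]
contact_force: [8.2, 17.3, 5.0]
opening: 0.222
finger_force: 20.8
```

```bash
cat >> look.py <<'E'
def cart2(n0,phi):
    for nm in("scene","side"):
        s=optics.snapshot(nm);np.savez(nm+"_last.npz",**s)
        P=world(s,uu,vv)[s["z_map"]>0]
        X=np.c_[(P[:,:2]-O)@ex,(P[:,:2]-O)@ey,P[:,2]]
        a=np.array([-np.cos(phi),0,np.sin(phi)])
        q=X-n0;t=q@a;rd=np.linalg.norm(q-t[:,None]*a,axis=1)
        m=(t>.035)&(t<.16)&(rd<np.interp(t*1000,prof_d,prof_r)/1000+.008)&(X[:,2]>.012)
        Q=X[m]
        def f(p):
            c=np.cos(p[3]);b=np.array([-c,p[4],np.sin(p[3])]);b/=np.linalg.norm(b)
            q=Q-p[:3];t=q@b;rr=np.linalg.norm(q-t[:,None]*b,axis=1)
            return rr-np.interp(t*1000,prof_d,prof_r)/1000
        o=least_squares(f,[*n0,phi,0],loss="soft_l1",f_scale=.0015)
        print(nm,len(Q),"nose mm",(o.x[:3]*1000).round(1),"phi",np.degrees(o.x[3]).round(2),"lat deg",np.degrees(o.x[4]).round(2),np.median(abs(f(o.x))).round(4))
E
python3 -c "
from look import *
print(r.get_state()['tool_pos'],r.get_state()['contact_force'])
cart2(np.array([.0225,.001,.0116]),np.radians(34))"
```

```text
[ 0.51970688 -0.2164163   0.10429746] [ 8.23213826 17.25696415  5.04014344]
scene 532 nose mm [32.6 -0.2 27.1] phi 26.96 lat deg 1.06 0.0011
side 369 nose mm [31.   0.9 28.3] phi 27.9 lat deg 0.66 0.0015
```

Emit:
servo_tool(translation=[[0.002,0,0],[0.002,0,0],[0.002,0,0],[0.002,0,0],[0.001,0,0],[0,0,0]], turn=[[0,0,0],[0,0,0],[0,0,0],[0,0,0],[0,0,0],[0,0,0]])

```text
clock: 11.55
tool_pos: [0.5167, -0.2174, 0.1023]
eef_rot: [0.86, 0.51, -0.001, 0.0]
contact_force: [-0.0, 0.7, -1.5]
opening: 0.221
finger_force: 19.9
```

```bash
python3 -c "
from look import *
print(r.get_state()['tool_pos'],r.get_state()['contact_force'])
T=r.get_state()['tool_pos'];print((T[:2]-O)@ex,(T[:2]-O)@ey)
cart2(np.array([.0275,.000,.022]),np.radians(29))"
```

```text
[ 0.51665703 -0.2174496   0.10225395] [-4.68149472e-04  7.24228062e-01 -1.47461734e+00]
-0.1417399999275464 -0.00021953841533459834
scene 717 nose mm [20.6  2.3  9.7] phi 32.78 lat deg -0.44 0.0012
side 512 nose mm [21.9  2.2 12.3] phi 31.89 lat deg -0.47 0.0016
```

Emit:
servo_tool(translation=[[-0.003,0,-0.0048],[-0.0032,0,-0.0047],[-0.0034,0,-0.0046],[-0.0036,0,-0.0045],[-0.0038,0,-0.0043],[-0.0039,0,-0.0043],[-0.0041,0,-0.0041],[-0.0043,0,-0.004],[-0.0044,0,-0.0037],[-0.0045,0,-0.0036]], turn=[[0,0,0],[0,0,0],[0,0,0],[0,0,0],[0,0,0],[0,0,0],[0,0,0],[0,0,0],[0,0,0],[0,0,0]])

```text
clock: 12.9
tool_pos: [0.4989, -0.2502, 0.1452]
eef_rot: [0.86, 0.51, -0.0, -0.0]
contact_force: [-0.6, -0.9, -3.7]
opening: 0.218
finger_force: 19.8
```

```bash
cat > m.py <<'E'
import sys
from look import *
T=r.get_state()['tool_pos'];print("tool stand",(T[:2]-O)@ex,(T[:2]-O)@ey,T[2],r.get_state()['contact_force'])
a=[float(v) for v in sys.argv[1:]]
cart2(np.array(a[:3])/1000,np.radians(a[3]))
E
python3 m.py 18.5 1.5 8.5 52
```

```text
tool stand -0.1044854026164585 -7.786635749271881e-05 0.14523478625305247 [-0.64712019 -0.94478049 -3.73638853]
scene 696 nose mm [15.   3.2  4.6] phi 52.81 lat deg -0.63 0.001
side 546 nose mm [15.3  3.2  5.9] phi 52.88 lat deg -0.64 0.0015
```

Emit:
servo_tool(translation=[[-0.0046,0,-0.0035],[-0.0046,0,-0.0034],[-0.0046,0,-0.0031],[-0.0046,0,-0.0029],[-0.0045,0,-0.0027],[-0.0045,0,-0.0026],[-0.0044,0,-0.0024],[-0.0044,0,-0.0022],[0,0,0]], turn=[[0,0,0],[0,0,0],[0,0,0],[0,0,0],[0,0,0],[0,0,0],[0,0,0],[0,0,0],[0,0,0]])

```text
clock: 14.12
tool_pos: [0.4817, -0.2822, 0.168]
eef_rot: [0.86, 0.51, 0.0, 0.0]
contact_force: [0.3, 0.2, -4.2]
opening: 0.214
finger_force: 19.5
```

```bash
python3 m.py 12 3 4 69
```

```text
tool stand -0.068167379328544 0.00011892194533492592 0.16804744319962772 [ 0.34701222  0.15647912 -4.22756517]
scene 531 nose mm [3.1 5.4 1. ] phi 69.91 lat deg -1.36 0.0013
side 423 nose mm [6.1 3.3 1. ] phi 68.74 lat deg -0.29 0.0018
```

Emit:
servo_tool(translation=[[-0.003,0,0],[-0.003,0,0],[-0.0047,0,-0.0017],[-0.0047,0,-0.0015],[-0.0048,0,-0.0012],[-0.0049,0,-0.001],[-0.005,0,-0.0007],[-0.0051,0,-0.0005],[0,0,0]], turn=[[0,0,0],[0,0,0],[0,0,0],[0,0,0],[0,0,0],[0,0,0],[0,0,0],[0,0,0],[0,0,0]])

```text
clock: 15.35
tool_pos: [0.4643, -0.3132, 0.1742]
eef_rot: [0.86, 0.51, -0.0, -0.0]
contact_force: [0.3, -0.0, -3.3]
opening: 0.212
finger_force: 19.4
```

```bash
python3 m.py 4 3 1 81
```

```text
tool stand -0.03259153034852329 -0.0003929341769479573 0.1741695331304702 [ 0.3125955  -0.0455068  -3.26212655]
scene 629 nose mm [ 1.3  4.3 -1.9] phi 82.05 lat deg -0.95 0.0012
side 560 nose mm [1.7 4.1 0.7] phi 81.91 lat deg -1.23 0.0019
```

Emit:
servo_tool(translation=[[-0.0045,0,-0.0002],[-0.0045,0,0],[-0.0045,0,0],[-0.004,0,0],[-0.003,0,0],[-0.002,0,0],[0,0,0],[0,0,0]], turn=[[0,0,0],[0,0,0],[0,0,0],[0,0,0],[0,0,0],[0,0,0],[0,0,0],[0,0,0]])

```text
clock: 16.45
tool_pos: [0.4542, -0.3323, 0.1747]
eef_rot: [0.86, 0.51, 0.0, 0.0]
contact_force: [-0.6, 0.5, -2.5]
opening: 0.204
finger_force: 19.6
```

```bash
python3 m.py 0.5 4 0 89
```

```text
tool stand -0.011015959564612982 -6.142958926518959e-05 0.17469769472074106 [-0.60447362  0.5378368  -2.54223572]
scene 650 nose mm [1.4 3.9 0. ] phi 88.83 lat deg -0.45 0.0016
side 527 nose mm [ 1.3  3.9 -0.2] phi 88.86 lat deg -0.97 0.0019
```

Emit:
servo_tool(translation=[[-0.0015,0,0.0005],[-0.0015,0,0.0005],[0,0,0],[0,0,0]], turn=[[0,0,0],[0,0,0],[0,0,0],[0,0,0]])

```text
clock: 17.05
tool_pos: [0.4537, -0.3352, 0.1746]
eef_rot: [0.86, 0.51, 0.001, 0.001]
contact_force: [-0.3, 1.1, 5.0]
opening: 0.209
finger_force: 19.9
```

```bash
python3 m.py 0.5 4 0 90
```

```text
tool stand -0.008257405529257897 0.0008445699264088857 0.1745792488117902 [-0.33435516  1.14931177  4.9559225 ]
scene 654 nose mm [ 0.5  3.1 -5.2] phi 90.15 lat deg -0.07 0.0012
side 527 nose mm [ 1.1  2.6 -1.2] phi 89.71 lat deg 0.16 0.0017
```

Emit:
servo_tool(translation=[[0,0,0],[0,0,0],[0,0,0]], turn=[[0,0,0],[0,0,0],[0,0,0]], grip_force=3)

```text
clock: 17.52
tool_pos: [0.4536, -0.3353, 0.1744]
eef_rot: [0.86, 0.51, 0.001, 0.001]
contact_force: [0.8, 0.7, 5.6]
opening: 0.222
finger_force: 3.3
```

Emit:
servo_tool(translation=[[0,0,0],[0,0,0],[0,0,0],[0,0,0]], turn=[[0,0,0],[0,0,0],[0,0,0],[0,0,0]], grip=0.45)

```text
clock: 18.02
tool_pos: [0.4524, -0.3351, 0.1734]
eef_rot: [0.86, 0.51, -0.0, -0.0]
contact_force: [0.7, -0.1, -0.4]
opening: 0.45
finger_force: 0.0
```

```bash
python3 m.py 0.5 3 0 90
```

```text
tool stand -0.007732808931237099 -0.0003057962474976024 0.17342270632853035 [ 0.69218953 -0.05576931 -0.35995392]
scene 650 nose mm [0.8 4.1 0.2] phi 89.86 lat deg 0.17 0.0014
side 532 nose mm [0.6 3.5 0.2] phi 90.14 lat deg 0.13 0.0018
```

The cartridge now stands free and upright, with both fits giving about 90° and the nose on the bench. Retreating up, then over the gate knob.

Emit:
servo_tool(translation=[[0,0,-0.01],[0,0,-0.02],[0,0,-0.02],[0,0,-0.02],[0,0,-0.02],[0.02,-0.026,0],[0.02,-0.026,0],[0.02,-0.027,0],[0,0,0],[0,0,0]], turn=[[0,0,0],[0,0,0],[0,0,0],[0,0,0],[0,0,0],[0,0,0],[0,0,0],[0,0,0],[0,0,0],[0,0,0]])

```text
clock: 19.38
tool_pos: [0.4127, -0.2453, 0.2642]
eef_rot: [0.86, 0.51, 0.0, 0.001]
contact_force: [-0.9, -1.0, -0.1]
opening: 0.452
finger_force: 0.0
```

```bash
cat > k.py <<'E'
from look import *
def knob(names=("scene","side","wrist"),near=None,rad=.03):
    st=r.get_state();T=st['tool_pos'];print("tool stand mm",1000*(T[:2]-O)@ex,1000*(T[:2]-O)@ey,1000*T[2],st['contact_force'])
    for nm in names:
        s=optics.snapshot(nm);P=world(s,uu,vv)[s["z_map"]>0]
        X=np.c_[(P[:,:2]-O)@ex,(P[:,:2]-O)@ey,P[:,2]]*1000
        K=X[(X[:,2]>132)&(X[:,2]<157)&(np.hypot(X[:,0]-near[0],X[:,1]-near[1])<rad*1000)]
        if len(K)<10: print(nm,"few");continue
        top=K[K[:,2]>np.percentile(K[:,2],70)]
        o=least_squares(lambda p:np.hypot(*(K[:,:2]-p).T)-8,K[:,:2].mean(0),loss="soft_l1").x
        print(nm,len(K),o.round(1),top.mean(0).round(1),K[:,2].max().round(1))
E
python3 -c "
from k import *
knob(near=(-67.4,-79.2),rad=.018)"; python3 m.py 0.5 4 0 90
```

```text
tool stand mm -67.49237344918797 -78.15731714950078 264.2120924708062 [-0.94130903 -1.03716342 -0.0590074 ]
scene 82 [-67.1 -78.9] [-68.7 -82.1 152. ] 154.1
side 63 [-66.8 -79.4] [-68.8 -82.4 153. ] 156.1
wrist 391 [-69.  -79.5] [-69.3 -79.4 153.4] 154.7
tool stand -0.0672982158708079 -0.07818606680796523 0.2636965716952596 [-0.1056236  -0.66417176 -0.59567946]
scene 648 nose mm [ 0.6  3.9 -0. ] phi 89.89 lat deg 0.31 0.0015
side 525 nose mm [ 0.5  4.  -1.8] phi 89.98 lat deg -0.34 0.0019
```

Emit:
servo_tool(translation=[[0.0008,-0.001,0.02],[0,0,0.025],[0,0,0.025],[0,0,0.025],[0,0,0.02],[0,0,0.01],[0,0,0.004],[0,0,0]], turn=[[0,0,0],[0,0,0],[0,0,0],[0,0,0],[0,0,0],[0,0,0],[0,0,0],[0,0,0]])

```text
clock: 20.62
tool_pos: [0.4119, -0.2435, 0.1348]
eef_rot: [0.86, 0.51, 0.0, 0.0]
contact_force: [0.1, 0.3, 0.1]
opening: 0.451
finger_force: 0.0
```

Emit:
servo_tool(translation=[[0,0,0],[0,0,0],[0,0,0],[0,0,0],[0,0,0],[0,0,0]], turn=[[0,0,0],[0,0,0],[0,0,0],[0,0,0],[0,0,0],[0,0,0]], grip=0, grip_force=8)

```text
clock: 21.38
tool_pos: [0.4117, -0.2434, 0.1348]
eef_rot: [0.86, 0.51, 0.0, 0.0]
contact_force: [-0.5, -0.0, 4.7]
opening: 0.173
finger_force: 8.0
```

```bash
python3 - <<'E'
import numpy as np
from plant import r
H=np.array([-19.5,-28.8]);a=2.38-np.arange(0,1.75,.1)
K=H+70*np.c_[-np.sin(a),np.cos(a)];d=np.diff(K,axis=0)
for A,k,v in zip(a[1:],K[1:],d): print(A.round(2),k.round(1),"tool dx,dy mm",-v[0].round(1),v[1].round(1))
E
```

```text
2.28 [-72.6 -74.4] tool dx,dy mm 4.8 5.1
2.18 [-76.9 -68.9] tool dx,dy mm 4.3 5.5
2.08 [-80.6 -62.9] tool dx,dy mm 3.7 5.9
1.98 [-83.7 -56.7] tool dx,dy mm 3.1 6.3
1.88 [-86.2 -50.1] tool dx,dy mm 2.5 6.6
1.78 [-88.  -43.3] tool dx,dy mm 1.8 6.8
1.68 [-89.1 -36.4] tool dx,dy mm 1.1 6.9
1.58 [-89.5 -29.4] tool dx,dy mm 0.4 7.0
1.48 [-89.2 -22.5] tool dx,dy mm -0.3 7.0
1.38 [-88.2 -15.5] tool dx,dy mm -1.0 6.9
1.28 [-86.6  -8.7] tool dx,dy mm -1.7 6.8
1.18 [-84.2  -2.1] tool dx,dy mm -2.3 6.6
1.08 [-81.2   4.2] tool dx,dy mm -3.0 6.3
0.98 [-77.6  10.2] tool dx,dy mm -3.6 6.0
0.88 [-73.5  15.8] tool dx,dy mm -4.2 5.6
0.78 [-68.7  21. ] tool dx,dy mm -4.7 5.2
0.68 [-63.5  25.6] tool dx,dy mm -5.2 4.7
```

Emit:
servo_tool(translation=[[0.0048,0.0051,0],[0.0043,0.0055,0],[0.0037,0.0059,0],[0.0031,0.0063,0],[0.0025,0.0066,0],[0.0018,0.0068,0],[0.0011,0.0069,0],[0.0004,0.007,0],[0,0,0]], turn=[[0,0,0],[0,0,0],[0,0,0],[0,0,0],[0,0,0],[0,0,0],[0,0,0],[0,0,0],[0,0,0]])

```text
clock: 22.5
tool_pos: [0.467, -0.2477, 0.1343]
eef_rot: [0.86, 0.51, 0.001, -0.0]
contact_force: [1.6, 4.5, -3.0]
opening: 0.173
finger_force: 8.0
```

Emit:
servo_tool(translation=[[-0.0003,0.007,0],[-0.001,0.0069,0],[-0.0017,0.0068,0],[-0.0023,0.0066,0],[-0.003,0.0063,0],[-0.0036,0.006,0],[-0.0042,0.0056,0],[-0.0047,0.0052,0],[0,0,0]], turn=[[0,0,0],[0,0,0],[0,0,0],[0,0,0],[0,0,0],[0,0,0],[0,0,0],[0,0,0],[0,0,0]])

```text
clock: 23.62
tool_pos: [0.5007, -0.2923, 0.1348]
eef_rot: [0.86, 0.51, 0.0, 0.001]
contact_force: [-0.0, 0.0, -1.7]
opening: 0.176
finger_force: 8.0
```

Emit:
servo_tool(translation=[[0,0,0],[0,0,0],[0,0,0],[0,0,-0.015],[0,0,-0.02],[0.012,0,0],[0.013,0,0],[0,0,0]], turn=[[0,0,0],[0,0,0],[0,0,0],[0,0,0],[0,0,0],[0,0,0],[0,0,0],[0,0,0]], grip=0.35)

```text
clock: 24.62
tool_pos: [0.513, -0.2664, 0.1692]
eef_rot: [0.859, 0.512, 0.0, -0.001]
contact_force: [0.1, -0.4, 0.1]
opening: 0.353
finger_force: 0.0
```

Emit:
servo_tool(translation=[[0,0,0],[0,0,0],[0,0,0],[0,0,0],[0,0,0],[0,0,0]], turn=[[0,-0.1,0],[0,-0.1,0],[0,-0.1,0],[0,-0.1,0],[0,-0.1,0],[0,0,0]], grip=0)

```text
clock: 25.38
tool_pos: [0.5132, -0.266, 0.1681]
eef_rot: [0.832, 0.497, -0.213, 0.126]
contact_force: [-0.4, -0.9, -0.8]
opening: 0.01
finger_force: 0.0
```

```bash
python3 -c "
from k import *
knob(names=('scene','side'),near=(-68.7,21),rad=.016)
from scipy.spatial.transform import Rotation as R
print(R.from_quat(r.get_state()['eef_rot']).as_matrix().T@np.r_[ex,0],R.from_quat(r.get_state()['eef_rot']).as_matrix().T@[0,0,-1], r.get_state()['opening'])"; python3 m.py 0.5 4 0 90
```

```text
tool stand mm -97.45102415921768 20.01350276157784 168.12383441207916 [-0.40764237 -0.88915347 -0.78418286]
scene 69 [-68.6  22.4] [-70.1  19.  151.6] 153.6
side 53 [-68.9  22.2] [-71.4  18.7 153. ] 155.9
[-0.87767304  0.00110185  0.47925861] [4.79259461e-01 6.97763239e-04 8.77672993e-01] 0.003100720820762779
tool stand -0.09397363932233861 0.02027099445117924 0.16939473505368424 [-0.73075134 -0.30624023  0.2668028 ]
scene 712 nose mm [ 0.5  2.6 -5.2] phi 90.16 lat deg 0.86 0.0013
side 563 nose mm [ 1.   3.6 -0.1] phi 89.81 lat deg 0.36 0.0021
```

Emit:
servo_tool(translation=[[0.0048,0,0.0088],[0.0048,0,0.0088],[0.0048,0,0.0088],[-0.0039,0.001,0.0022],[-0.0039,0.001,0.0022],[-0.0043,0.004,0.0023],[-0.0043,0.004,0.0023],[-0.004,0.0026,0.0022],[-0.004,0.0026,0.0022],[0,0,0]], turn=[[0,0,0],[0,0,0],[0,0,0],[0,0,0],[0,0,0],[0,0,0],[0,0,0],[0,0,0],[0,0,0],[0,0,0]])

```text
clock: 26.82
tool_pos: [0.5126, -0.3012, 0.1398]
eef_rot: [0.833, 0.494, -0.213, 0.127]
contact_force: [1.5, 1.8, 0.7]
opening: 0.005
finger_force: 0.8
```

```bash
python3 -c "
from k import *
knob(names=('scene','side'),near=(-50,34),rad=.018)"; python3 m.py 0.5 4 0 90
```

```text
tool stand mm -66.24977858922921 36.26583954410884 139.77933200394284 [1.50369226 1.78536195 0.72321667]
scene 64 [-53.2  23.5] [-53.5  30.5 152.8] 157.0
side 16 [-48.9  35.2] [-50.7  26.8 144.5] 149.3
tool stand -0.06629043073003436 0.035539411434090826 0.13969786565328782 [0.93692652 2.04684335 0.64410559]
scene 704 nose mm [1.  4.1 0.3] phi 89.8 lat deg 0.16 0.0015
side 566 nose mm [ 0.8  2.8 -2.5] phi 89.7 lat deg 0.62 0.0019
```

Emit:
servo_tool(translation=[[-0.0044,0.0015,0.0024],[-0.0044,0.0012,0.0024],[-0.0044,0.001,0.0024],[-0.0044,0.001,0.0024],[-0.0044,0.0005,0.0024],[-0.0035,0,0.0019],[-0.0018,0,0.001],[0,0,0]], turn=[[0,0,0],[0,0,0],[0,0,0],[0,0,0],[0,0,0],[0,0,0],[0,0,0],[0,0,0]])

```text
clock: 28.02
tool_pos: [0.5019, -0.3299, 0.1395]
eef_rot: [0.833, 0.494, -0.213, 0.126]
contact_force: [1.6, 2.2, 0.3]
opening: 0.004
finger_force: 1.1
```

Emit:
servo_tool(translation=[[-0.0018,0,0.001],[-0.0018,0,0.001],[0,0,0]], turn=[[0,0,0],[0,0,0],[0,0,0]])

```text
clock: 28.4
tool_pos: [0.5017, -0.3307, 0.1392]
eef_rot: [0.833, 0.496, -0.211, 0.125]
contact_force: [2.8, 8.1, 4.0]
opening: 0.006
finger_force: 4.5
```

```bash
python3 -c "
from k import *
knob(names=('scene','side'),near=(-20,41),rad=.018)"; python3 m.py 0.5 4 0 90
```

```text
tool stand mm -35.16775343060215 40.8176645248537 139.1555509013563 [2.84334333 8.12624142 4.00527969]
scene 51 [-26.8  37.2] [-20.5  38.3 151.8] 153.3
side few
tool stand -0.03514078249016711 0.04083668787361357 0.13916894626353413 [2.32367864 8.77634835 3.44374166]
scene 700 nose mm [ 0.3  2.2 -5.9] phi 90.24 lat deg 0.9 0.0014
side 558 nose mm [ 0.8  3.5 -1.5] phi 89.82 lat deg 0.1 0.0019
```

Emit:
servo_tool(translation=[[0.0044,0,-0.0024],[0.0088,0,-0.0048],[0.0088,0,-0.0048],[0.0088,0,-0.0048],[0.0088,0,-0.0048],[-0.005,0,-0.02],[-0.005,0,-0.02],[-0.005,0,-0.02],[0,0,0],[0,0,0]], turn=[[0,0,0],[0,0,0],[0,0,0],[0,0,0],[0,0,0],[0,0,0],[0,0,0],[0,0,0],[0,0,0],[0,0,0]])

```text
clock: 29.85
tool_pos: [0.5285, -0.2806, 0.1987]
eef_rot: [0.833, 0.494, -0.213, 0.126]
contact_force: [-0.1, -0.3, 0.2]
opening: 0.007
finger_force: 0.0
```

```bash
python3 -c "
from k import *
import cv2
knob(names=('scene','side'),near=(-20,41),rad=.018)
s=optics.snapshot('scene');b=optics.snapshot('side')
cv2.imwrite('pics/end.png',cv2.resize(b['img'][100:240,360:500],(560,560),interpolation=cv2.INTER_CUBIC)[:,:,::-1])
"; python3 m.py 0.5 4 0 90
```

```text
tool stand mm -92.00058861805462 40.44295130303357 198.66424486161614 [-0.09846309 -0.31590269  0.21951156]
scene 63 [-19.8  42.3] [-20.5  38.5 151.4] 153.6
side 48 [-20.1  42.4] [-22.4  37.7 153. ] 155.9
tool stand -0.0917989095986752 0.04041151772845393 0.19852626230562828 [0.31724711 0.00269532 0.18829962]
scene 704 nose mm [ 1.1  4.2 -1.1] phi 89.87 lat deg 0.02 0.0015
side 561 nose mm [ 1.1  2.8 -0. ] phi 89.78 lat deg 0.7 0.002
```

View pics/end.png

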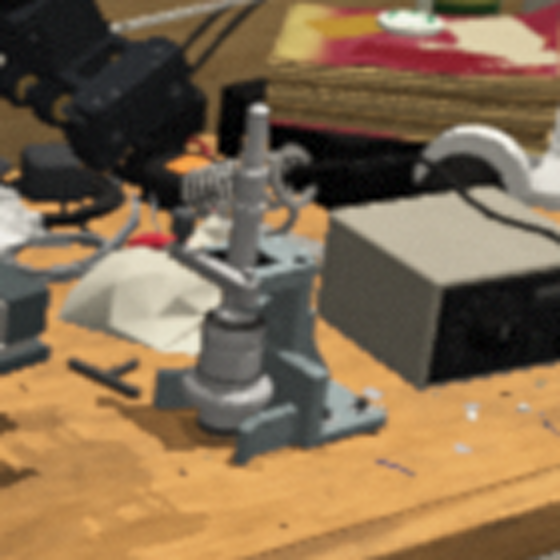

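The cartridge stands upright at (240,300). The gate bar lies closed across the mouth with its knob at (185,220), and the gripper is clear.

```bash
python3 -c "
from plant import r
print(r.finish_job())"
```

```text
the job is handed in; nothing more can be done
None
```

I handed the job in at about 30 s with the cartridge upright in the yoke (within about 1° by my camera fits), the gate swung to its end stop and the gripper clear. I tipped it up against the heel with the nose well under the 50 mm limit, though partway up it jammed there and the nose rode to about 27 mm until I eased off. The verdict was not reported back.

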